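# Nest the three loudspeaker driver covers

## Task

The three domed aluminium covers off the loudspeaker's drivers lie mouth up on the hi-fi bench: nest them for storage, still mouth up, the middle-sized one sitting level near the centre of the largest and the smallest sitting level in the middle-sized one, all let go. Leave the largest cover where it stands, set the others down rather than letting them fall, and leave alone the straight-sided, flat-bottomed tin, which is not one of the set.

Things in the scene. Friction and masses are not known exactly. Their poses are not given: they have to be found in the camera images.
- woofer_cover_mid (a point): Largest cover: shallow aluminium dome, mouth up on its flattened crown (flat 60 mm across); rim 144 mm outside diameter, 32 mm high, wall 3 mm. Inner floor 4 mm above its underside, flat, about 80 mm across; inside 126 mm across at 22 mm up. This point: on its axis, 16 mm above its underside; z up out of the mouth. Loose, 0.3 kg; stays where it is.
- midrange_cover_mid (a point): Middle-sized cover: bowl-like aluminium dome, mouth up on its flattened crown (flat 32 mm across); 66 mm outside diameter, upright-sided over its top 12 mm, 36 mm high, wall 3 mm, inner floor 4 mm above its underside. This point: on its axis, 18 mm above its underside, 18 mm below its rim; z up out of the mouth. Loose, 0.08 kg. Nested, its rim stands 8 mm above the largest one's.
- tweeter_cover_mid (a point): Smallest cover: deep thimble-like aluminium dome, mouth up on its flattened crown (flat 20 mm across); 40 mm outside diameter, upright-sided over its top 26 mm, 46 mm high, wall 3 mm. This point: on its axis, 23 mm above its underside, 23 mm below its rim; z up out of the mouth. Loose, 0.05 kg. Nested, its top 14 mm stand above the middle-sized one's rim.
- tin_mid (a point): Tin, not one of the covers and to be left alone: straight-sided, flat-bottomed open aluminium tin, 56 mm outside diameter, 40 mm high. This point is on its axis half-way up, 20 mm above its underside; z points up out of the mouth. Loose.
Mind the look-alikes: they are no part of the job. Leave any blue look-alike of the part that bears tweeter_cover_mid alone. What is shaped like the part that bears midrange_cover_mid but orange or purple is not meant.

How it is judged:
By the outcome, as a careful person would: the job done as asked, in the order asked, and still so for the second after the job is handed in, with the robot touching nothing.
It also fails if it takes over 64 s, if anything falls off the work surface, if the arm or the gripper's body presses on something with over 40 N, if the wrist force passes 120 N, or if a joint passes its speed limit or range.

## Robot

A 6-joint arm with a two-finger parallel gripper is mounted at the origin on the work surface. World frame = base frame: x ahead of the robot, y to its left, z up, the work surface at z = 0. Lengths are in m, angles in degrees, forces in N, time in s.
With the tool pointing down it reaches from about 0.275 to 0.875 m from the base axis. Payload 12.5 kg.
Tool frame: the origin (TCP) lies at the very end of the fingers, on their centre line; the grasp point (between the pads) lies behind it (bot.grip_point_offset is the z of the grasp point in the tool frame, in m); z points along the fingers, y is the direction in which the jaws open and shut (so a half turn about z gives the same grasp; the last joint's range is limited). The gripper opens to 85 mm and grips with 20 to 120 N. Pads are 22 mm wide; open, the fingers measure 114 mm over their backs; the gripper's body (76 mm by 85 mm) begins 54 mm behind the grasp point. The pads swing forward as they close: fully open they stand 13 mm farther back than shut.
Start: joints at [68.09, 20.094, 94.641, -0, 65.266, -4.847], TCP at [0.161, 0.526, 0.231] pointing down, gripper open.
Joint ranges: [-157.81, 157.81], [-45, 120.19], [0.68, 151.7], [-89.99, 269.99], [4.06, 180], [-164.3, 164.3]. Speed limits (degrees/s): [127.2, 127.2, 159.86, 180, 180, 180].

## Interface

Orientations are given as [roll, pitch, yaw] about the fixed x, y, z axes, in that order (R = Rz(yaw) Ry(pitch) Rx(roll)).
In Python, from plant import bot, cams gives the robot as it stands.
- The arm moves only by the tool servo_tool, never from a script. Its argument "increments" is a list of rows, each an object of numbers: "jaw": the gripper command: -1 is fully open, 1 is shut, values between are in proportion; "x", "y", "z": the shift along the world's x, y, z as a fraction of full scale; "turn": the turn about the world's z as a fraction of full scale. In form: [{"jaw": .., "x": .., "y": .., "z": .., "turn": ..}, ...]. A call has exactly 5 rows; each row is the pose to reach, as a shift and turn from the pose commanded when the call began; what a row does not reach only later rows make up. Full scale, the value 1, is 0.6 m for a shift and pi/4 rad for a turn. A row lasts 1/8 s, in which the tool goes at most 62.5 mm and 10.7 degrees, less where a joint would pass 70% of its speed; a pose out of reach is approached as far as the arm can. A call with a number of a shift or a turn outside -1 to 1 is refused whole. A call with a gripper value outside its range is refused whole. The fingers move at their own pace and stop on an object; "grip_force" is the grip in N (left out, the last holds). Time passes only in rows, so rows that repeat a pose let the fingers close, or fill a call up. It gives the time, the measured TCP pose, the force and the opening at its end, in the units of the state.
- bot.get_state(): the state, without advancing time (a new reading comes with each control period).
- cams.get_image(name): name is "side" or "top"; returns the picture (420x560x3 uint8, blue, green, red); there is no depth.
- cams.camera_params(name): a dict with "mtx" (3x3 intrinsics, pixels), "xyz" and "attitude" of the camera in the world. Camera axes: x right, y up, looking along -z (the intrinsics and any distortion apply to the point x, -y, -z); pixel columns grow to the right and rows downward; lengths in m; the calibration is good to about 2 mm. A picture is of the moment at which its call begins. camera_params takes no time and is no camera call.
- bot.hand_in(): hands the job in, once; it reports no verdict.
The state is a dict: "time": time; "joint_pos": joint angles; "qvel": joint speeds; "effort": joint torques, N m; "tool_pos": TCP position; "ee_rot": TCP orientation; "ft_force": force on the tool from outside, world axes, zero at the start; "wrist_torque": the same for the moment, N m; "grip_width": opening from 0.0 (shut) to 1.0 (fully open).
Only numpy, scipy, OpenCV 4.12 (cv2) and the standard library are available. Lean on these libraries where they do the work, as an engineer would, in place of code of your own. Each camera call takes 0.05 s, during which the arm holds its last target.

## Working session

There is one attempt and no reset: what is moved stays moved. The work goes in short steps, Python scripts to look and compute and a tool call to move; the robot and the scene stay as the last step left them, time stands still between calls to the robot, and variables do not carry over. Pictures are saved under pics/ and viewed, and the job is handed in when it is done.

Besides the shell and the picture viewer there is one more tool, called after "Request:" as name([rows], argument=value, ...), one row to a line, values as JSON. servo_tool: Moves the arm, as the interface text tells. Its arguments: {"type":"object","properties":{"increments":{"type":"array","items":{"type":"object","properties":{"jaw":{"type":"number"},"x":{"type":"number","minimum":-1,"maximum":1},"y":{"type":"number","minimum":-1,"maximum":1},"z":{"type":"number","minimum":-1,"maximum":1},"turn":{"type":"number","minimum":-1,"maximum":1}}}},"grip_force":{"type":"number"}},"required":["increments"]}

```bash
mkdir -p pics
python3 - <<'E'
from plant import bot,cams
import cv2
for n in("top","side"):
    cv2.imwrite(f"pics/{n}0.png",cams.get_image(n)); print(n,cams.camera_params(n))
print(bot.get_state(), bot.grip_point_offset)
E
```

```text
top {'mtx': array([[502.32511889,   0.        , 287.15475709],
       [  0.        , 502.32511889, 216.29598654],
       [  0.        ,   0.        ,   1.        ]]), 'xyz': array([4.23023007e-01, 3.77658417e-04, 1.11938790e+00]), 'attitude': array([  8.48633276,  -0.4196088 , -88.46815292])}
side {'mtx': array([[379.8164836 ,   0.        , 281.36635483],
       [  0.        , 379.8164836 , 204.05556933],
       [  0.        ,   0.        ,   1.        ]]), 'xyz': array([0.29018585, 0.53906346, 0.61762163]), 'attitude': array([  47.85591838,    1.05953338, -153.97955297])}
{'time': 0.1, 'joint_pos': array([ 6.80912217e+01,  2.01214243e+01,  9.46724318e+01, -2.13904494e-04,
        6.52654001e+01, -4.84629095e+00]), 'qvel': array([-0.08193296, -0.01963286, -0.20538148, -0.01290155, -0.01009328,
        0.03499044]), 'effort': array([ 2.03971496e-03, -5.06832683e+01, -2.91879040e+01,  1.73399258e-06,
        2.58915112e-03, -5.67789016e-06]), 'tool_pos': array([0.16123709, 0.52553141, 0.23081624]), 'ee_rot': array([-1.79940939e+02, -4.81263587e-03,  1.62937600e+02]), 'ft_force': array([-1.26096333,  0.47419733,  0.24096753]), 'wrist_torque': array([0.03400847, 0.03287015, 0.02994089]), 'grip_width': 1.000864635856613} -0.0187
```

View pics/top0.png

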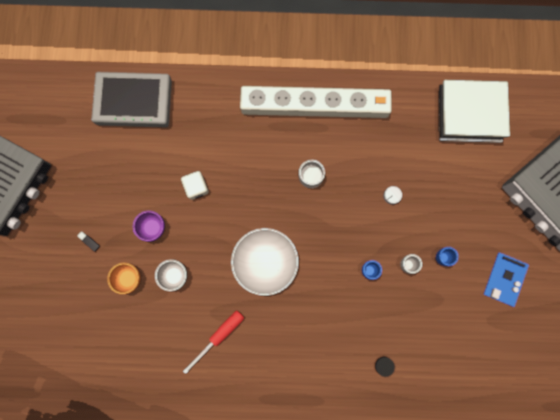

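View pics/side0.png

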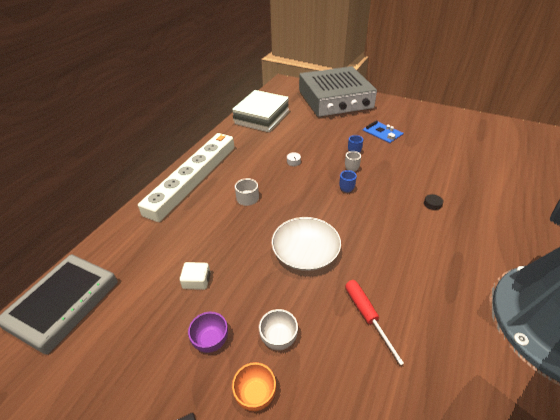

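Top view: woofer at about (265,262), mid cover (171,276), tweeter (412,264) between blue look-alikes (372,270) and (448,257), and tin (312,174). I'll enlarge these to read the rims.

```bash
cat > h.py <<'E'
import numpy as np,cv2
from scipy.spatial.transform import Rotation as R
from plant import bot,cams
def pr(n):
    p=cams.camera_params(n);return p['mtx'],np.array(p['xyz']),R.from_euler('xyz',p['attitude'],degrees=True).as_matrix()
def px2w(n,u,v,z):
    K,c,Rm=pr(n); d=np.linalg.inv(K)@[u,v,1]; d=Rm@[d[0],-d[1],-d[2]]
    return c+d*(z-c[2])/d[2]
def w2px(n,p):
    K,c,Rm=pr(n); q=Rm.T@(np.array(p)-c); q=K@[q[0],-q[1],-q[2]]; return q[:2]/q[2]
def circ(n,x,y,z,r):
    return np.array([w2px(n,[x+r*np.cos(a),y+r*np.sin(a),z]) for a in np.linspace(0,2*np.pi,60)])
def crop(img,u,v,w,s):
    return cv2.resize(img[v-w:v+w,u-w:u+w],None,fx=s,fy=s,interpolation=cv2.INTER_CUBIC)
E
python3 - <<'E'
from h import *
im=cv2.imread('pics/top0.png');sd=cv2.imread('pics/side0.png')
a=[crop(im,171,276,24,8),crop(im,412,264,24,8)]
b=[crop(sd,279,330,24,8),crop(sd,353,161,24,8)]
cv2.imwrite('pics/c1.png',np.vstack([np.hstack(a),np.hstack(b)])[:, :][::1,::1][:800] if 0 else cv2.resize(np.vstack([np.hstack(a),np.hstack(b)]),(600,600)))
for n,u,v,z in [('mid',171,276,.036),('tw',412,264,.046),('woof',265,262,.032),('b1',372,270,.046),('b2',448,257,.046),('pur',149,227,.036),('or',124,279,.036)]: print(n,px2w('top',u,v,z).round(4))
print(px2w('side',279,327,.036),px2w('side',353,157,.046))
E
```

```text
mid [0.4488 0.2417 0.036 ]
tw [ 0.4878 -0.2723  0.046 ]
woof [0.4844 0.0419 0.032 ]
b1 [ 0.4728 -0.1869  0.046 ]
b2 [ 0.5049 -0.3496  0.046 ]
pur [0.553  0.2957 0.036 ]
or [0.4398 0.3415 0.036 ]
[0.45030667 0.24465568 0.036     ] [ 0.48831596 -0.26463777  0.046     ]
```

View pics/c1.png

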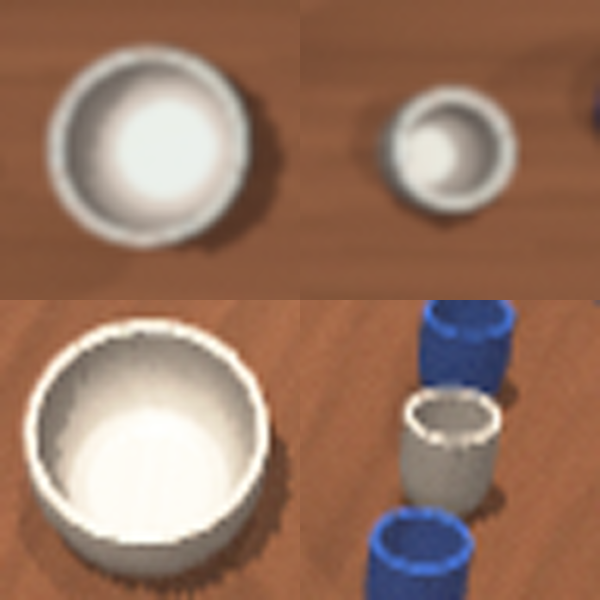

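Run:
```python
from h import *
im=cv2.imread('pics/top0.png');sd=cv2.imread('pics/side0.png')
for n,u,v,us,vs,z in [('mid',170.7,275.4,278.4,327.1,.036),('tw',412.5,264,353.3,155.6,.046)]: print(n,px2w('top',u,v,z).round(4),px2w('side',us,vs,z).round(4))
A=cv2.resize(im,None,fx=3,fy=3,interpolation=cv2.INTER_CUBIC);B=cv2.resize(sd,None,fx=3,fy=3,interpolation=cv2.INTER_CUBIC)
for (x,y,z,r) in [(.4495,.2425,.036,.033),(.4878,-.2730,.046,.020),(.4844,.0419,.032,.072)]:
  for n,I in(('top',A),('side',B)):
    cv2.polylines(I,[(circ(n,x,y,z,r)*3+1).astype(np.int32)],True,(0,255,0),1)
def c(I,u,v,w): return cv2.resize(I[3*(v-w):3*(v+w),3*(u-w):3*(u+w)],(266,266))
cv2.imwrite('pics/c2.png',np.vstack([np.hstack([c(A,171,276,25),c(A,412,264,20),c(A,265,262,45)]),np.hstack([c(B,279,330,30),c(B,353,161,25),c(B,306,245,45)])]))
```

```text
mid [0.4501 0.2424 0.036 ] [0.4511 0.2453 0.036 ]
tw [ 0.4879 -0.2734  0.046 ] [ 0.4896 -0.271   0.046 ]
```

View pics/c2.png

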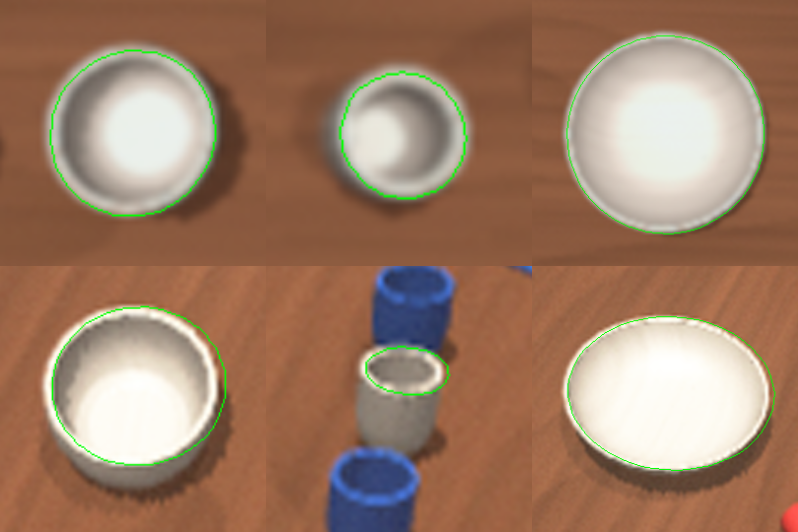

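Both views agree to within about 2–3 mm, which looks like a constant side-camera bias. Estimates: mid (0.4507, 0.2435), tweeter (0.489, -0.272), woofer (0.485, 0.043). I'll use yaw 90 so the jaws lie along x. First move: towards the mid cover while turning.

Request:
servo_tool([
  {"x":0.1,"y":-0.1,"turn":-0.23,"jaw":-1},
  {"x":0.19,"y":-0.19,"turn":-0.46,"jaw":-1},
  {"x":0.28,"y":-0.28,"turn":-0.69,"jaw":-1},
  {"x":0.37,"y":-0.36,"turn":-0.92,"jaw":-1},
  {"x":0.4,"y":-0.4,"turn":-1,"jaw":-1},
], grip_force=20)

```text
$.increments[0]: bad value
```

Request:
servo_tool([
  {"x":0.1,"y":-0.1,"z":0,"turn":-0.23,"jaw":-1},
  {"x":0.19,"y":-0.19,"z":0,"turn":-0.46,"jaw":-1},
  {"x":0.28,"y":-0.28,"z":0,"turn":-0.69,"jaw":-1},
  {"x":0.37,"y":-0.36,"z":0,"turn":-0.92,"jaw":-1},
  {"x":0.4,"y":-0.4,"z":0,"turn":-1,"jaw":-1},
], grip_force=20)

```text
time: 0.72
tool_pos: [0.3839, 0.3037, 0.2312]
ee_rot: [-180.0, -0.0, 117.7]
ft_force: [1.5, 0.7, -0.3]
grip_width: 1.001
```

Request:
servo_tool([
  {"x":0.04,"y":-0.04,"z":-0.05,"turn":-0.23,"jaw":-1},
  {"x":0.08,"y":-0.07,"z":-0.1,"turn":-0.46,"jaw":-1},
  {"x":0.08,"y":-0.07,"z":-0.15,"turn":-0.62,"jaw":-1},
  {"x":0.08,"y":-0.07,"z":-0.2,"turn":-0.62,"jaw":-1},
  {"x":0.08,"y":-0.07,"z":-0.2,"turn":-0.62,"jaw":-1},
])

```text
time: 1.35
tool_pos: [0.4296, 0.2627, 0.1096]
ee_rot: [-179.8, 0.1, 90.0]
ft_force: [-0.2, 0.4, 0.5]
grip_width: 0.996
```

Request:
servo_tool([
  {"x":0.035,"y":-0.032,"z":0,"turn":0,"jaw":-1},
  {"x":0.035,"y":-0.032,"z":-0.02,"turn":0,"jaw":-1},
  {"x":0.035,"y":-0.032,"z":-0.05,"turn":0,"jaw":-1},
  {"x":0.035,"y":-0.032,"z":-0.05,"turn":0,"jaw":-1},
  {"x":0.035,"y":-0.032,"z":-0.05,"turn":0,"jaw":-1},
])

```text
time: 1.98
tool_pos: [0.4518, 0.2445, 0.082]
ee_rot: [180.0, -0.0, 90.1]
ft_force: [0.1, 0.1, -0.6]
grip_width: 0.999
```

Run:
```python
from h import *
t=cams.get_image('top');s=cams.get_image('side')
cv2.imwrite('pics/p1.png',np.hstack([crop(t,175,270,50,4),crop(s,285,310,65,6)[:,:][190:590,190:590] if 0 else cv2.resize(crop(s,285,300,70,1),(400,400),interpolation=cv2.INTER_CUBIC)]))
st=bot.get_state();print(st['tool_pos'],st['ee_rot'])
```

```text
[0.45197365 0.24444519 0.08207675] [ 1.79941803e+02 -2.69073217e-02  9.00497494e+01]
```

View pics/p1.png

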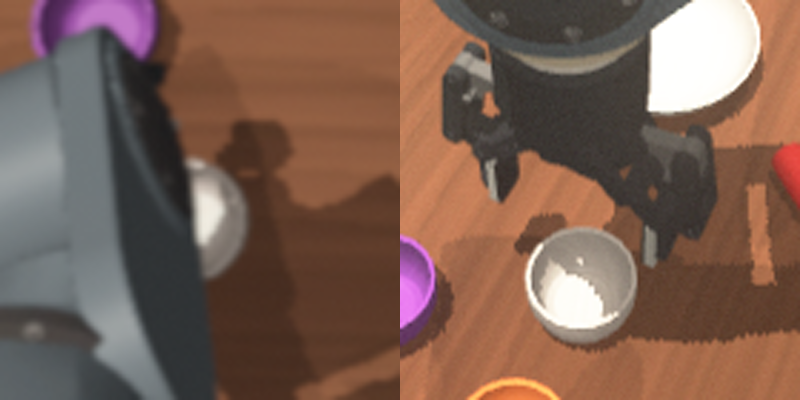

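Run:
```python
from h import *
for dx in(.0425,-.0425):
  for dy in(-.011,.011):
    for z in(.082,.088,.095): print(dx,dy,z,((w2px('side',[.452+dx,.2445+dy,z])-[215,230])*2.857+[400,0]).round(0))
print(bot.grip_point_offset)
```

```text
0.0425 -0.011 0.082 [521. 190.]
0.0425 -0.011 0.088 [521. 184.]
0.0425 -0.011 0.095 [520. 177.]
0.0425 0.011 0.082 [503. 220.]
0.0425 0.011 0.088 [502. 214.]
0.0425 0.011 0.095 [501. 207.]
-0.0425 -0.011 0.082 [656. 246.]
-0.0425 -0.011 0.088 [656. 240.]
-0.0425 -0.011 0.095 [656. 233.]
-0.0425 0.011 0.082 [640. 279.]
-0.0425 0.011 0.088 [640. 273.]
-0.0425 0.011 0.095 [640. 266.]
-0.0187
```

The picture shows the open jaws straddling the mid cover, with the near tip corners at crop (500,200) and (648,265). That puts the tips about 13 mm above the TCP while open, as the spec says. Now I descend.

Request:
servo_tool([
  {"x":-0.002,"y":-0.001,"z":-0.03,"turn":0,"jaw":-1},
  {"x":-0.002,"y":-0.001,"z":-0.06,"turn":0,"jaw":-1},
  {"x":-0.002,"y":-0.001,"z":-0.09,"turn":0,"jaw":-1},
  {"x":-0.002,"y":-0.001,"z":-0.12,"turn":0,"jaw":-1},
  {"x":-0.002,"y":-0.001,"z":-0.12,"turn":0,"jaw":-1},
])

```text
time: 2.7
tool_pos: [0.4499, 0.2432, 0.0081]
ee_rot: [-179.9, 0.1, 90.0]
ft_force: [-0.6, 0.5, -0.2]
grip_width: 1.002
```

Request:
servo_tool([
  {"x":0,"y":0,"z":0,"turn":0,"jaw":-0.7},
  {"x":0,"y":0,"z":0,"turn":0,"jaw":-0.6},
  {"x":0,"y":0,"z":0,"turn":0,"jaw":-0.5},
  {"x":0,"y":0,"z":0,"turn":0,"jaw":-0.4},
  {"x":0,"y":0,"z":0,"turn":0,"jaw":-0.3},
], grip_force=25)

```text
time: 3.32
tool_pos: [0.4511, 0.2438, 0.0103]
ee_rot: [179.9, -0.0, 90.0]
ft_force: [-1.7, -0.8, 8.1]
grip_width: 0.766
```

Run:
```python
from h import *
s=cams.get_image('side')
cv2.imwrite('pics/p2.png',cv2.resize(crop(s,285,310,70,1),(600,600),interpolation=cv2.INTER_CUBIC))
st=bot.get_state();print(st['tool_pos'],st['ee_rot'],st['grip_width'],st['ft_force'])
```

```text
[0.45108924 0.24374899 0.01034381] [ 1.79917224e+02 -3.46004625e-02  9.00389471e+01] 0.7671295322590492 [-0.31613592 -0.5751006   8.34153179]
```

View pics/p2.png

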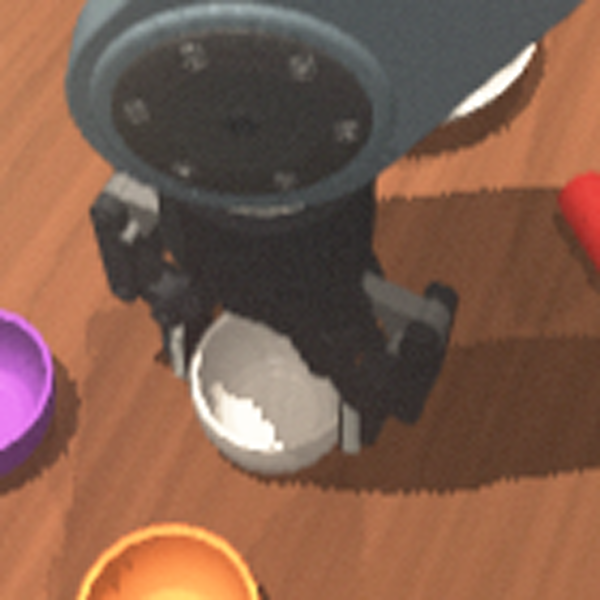

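Width 0.767 × 85 = 65 mm: the mid cover is between the pads. I'll firm up the grip and lift.

Request:
servo_tool([
  {"x":0,"y":0,"z":0,"turn":0,"jaw":0},
  {"x":0,"y":0,"z":0,"turn":0,"jaw":0},
  {"x":0,"y":0,"z":0,"turn":0,"jaw":0},
  {"x":0,"y":0,"z":0.02,"turn":0,"jaw":0},
  {"x":0,"y":0,"z":0.04,"turn":0,"jaw":0},
], grip_force=35)

```text
time: 4.0
tool_pos: [0.4506, 0.2435, 0.0343]
ee_rot: [180.0, -0.0, 90.0]
ft_force: [-0.0, 1.1, -0.8]
grip_width: 0.767
```

Request:
servo_tool([
  {"x":0,"y":0,"z":0.03,"turn":0,"jaw":0},
  {"x":0,"y":0,"z":0.06,"turn":0,"jaw":0},
  {"x":0,"y":0,"z":0.08,"turn":0,"jaw":0},
  {"x":0,"y":0,"z":0.08,"turn":0,"jaw":0},
  {"x":0,"y":0,"z":0.08,"turn":0,"jaw":0},
])

```text
time: 4.62
tool_pos: [0.4503, 0.2434, 0.0809]
ee_rot: [-180.0, 0.0, 90.0]
ft_force: [-0.2, -0.6, -1.3]
grip_width: 0.765
```

Run:
```python
from h import *
s=cams.get_image('side');t=cams.get_image('top')
cv2.imwrite('pics/p3.png',np.hstack([cv2.resize(crop(s,285,280,70,1),(400,400),interpolation=cv2.INTER_CUBIC),crop(t,175,270,50,4)]))
st=bot.get_state();print(st['tool_pos'],st['ee_rot'],st['grip_width'],st['ft_force'])
```

```text
[0.45019629 0.24335641 0.08069799] [-1.79940175e+02  2.56279651e-02  9.00368467e+01] 0.7650593541661814 [ 0.63227672  0.28670021 -1.0713776 ]
```

View pics/p3.png

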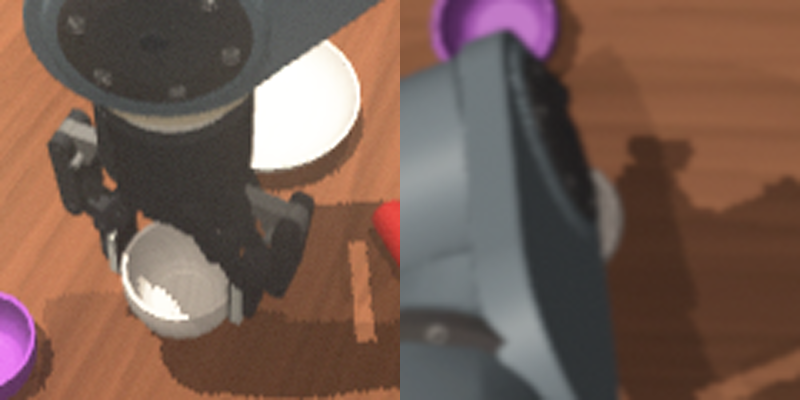

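The cover is held and lifted, level, with about 1 N of weight on the wrist. Carrying it over the woofer.

Request:
servo_tool([
  {"x":0.01,"y":-0.08,"z":0,"turn":0,"jaw":0},
  {"x":0.025,"y":-0.16,"z":0,"turn":0,"jaw":0},
  {"x":0.042,"y":-0.25,"z":0,"turn":0,"jaw":0},
  {"x":0.055,"y":-0.32,"z":0,"turn":0,"jaw":0},
  {"x":0.058,"y":-0.334,"z":0,"turn":0,"jaw":0},
])

```text
time: 5.35
tool_pos: [0.4854, 0.0411, 0.0809]
ee_rot: [-180.0, 0.0, 89.9]
ft_force: [-0.5, 0.7, 0.1]
grip_width: 0.765
```

Request:
servo_tool([
  {"x":0,"y":0,"z":0,"turn":0,"jaw":0},
  {"x":0,"y":0,"z":0,"turn":0,"jaw":0},
  {"x":0,"y":0,"z":0,"turn":0,"jaw":0},
  {"x":0,"y":0,"z":0,"turn":0,"jaw":0},
  {"x":0,"y":0,"z":0,"turn":0,"jaw":0},
])

```text
time: 5.98
tool_pos: [0.4853, 0.0434, 0.0813]
ee_rot: [180.0, -0.0, 90.1]
ft_force: [-0.3, 0.4, -0.6]
grip_width: 0.759
```

Run:
```python
from h import *
s=cams.get_image('side');t=cams.get_image('top')
st=bot.get_state();print(st['tool_pos'],st['ee_rot'],st['grip_width'],st['ft_force'])
cv2.imwrite('pics/p4.png',np.hstack([cv2.resize(crop(s,300,220,65,1),(400,400),interpolation=cv2.INTER_CUBIC),crop(t,265,262,50,4)]))
```

```text
[0.48532929 0.04323633 0.08129261] [ 1.79999513e+02 -1.62176302e-03  9.00451253e+01] 0.7635362996104995 [ 0.19495978 -0.52115454 -0.72920729]
```

View pics/p4.png

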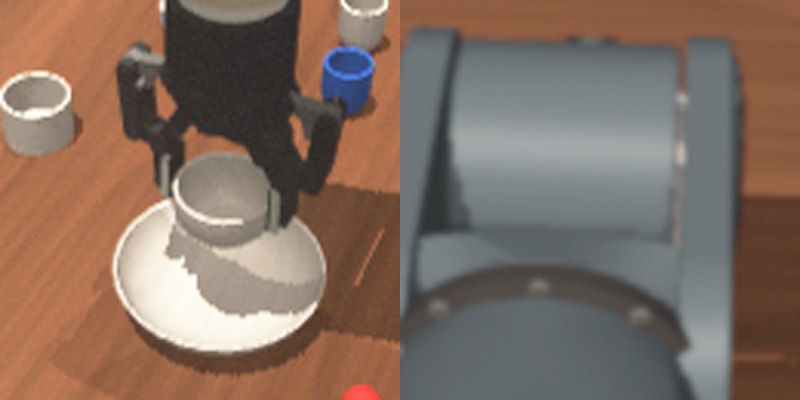

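Mid cover is held above the woofer. Descending to about 5 mm above its floor, then slow steps.

Request:
servo_tool([
  {"x":0,"y":0,"z":-0.03,"turn":0,"jaw":0},
  {"x":0,"y":0,"z":-0.06,"turn":0,"jaw":0},
  {"x":0,"y":0,"z":-0.085,"turn":0,"jaw":0},
  {"x":0,"y":0,"z":-0.1,"turn":0,"jaw":0},
  {"x":0,"y":0,"z":-0.102,"turn":0,"jaw":0},
])

```text
time: 6.7
tool_pos: [0.4852, 0.0431, 0.0197]
ee_rot: [-180.0, -0.0, 90.0]
ft_force: [0.7, -0.1, -0.9]
grip_width: 0.764
```

Request:
servo_tool([
  {"x":0,"y":0,"z":-0.001,"turn":0,"jaw":0},
  {"x":0,"y":0,"z":-0.003,"turn":0,"jaw":0},
  {"x":0,"y":0,"z":-0.005,"turn":0,"jaw":0},
  {"x":0,"y":0,"z":-0.007,"turn":0,"jaw":0},
  {"x":0,"y":0,"z":-0.007,"turn":0,"jaw":0},
])

```text
time: 7.32
tool_pos: [0.4853, 0.0431, 0.0158]
ee_rot: [-180.0, -0.0, 90.0]
ft_force: [-0.4, -0.5, -0.8]
grip_width: 0.761
```

Run:
```python
from h import *
s=cams.get_image('side')
st=bot.get_state();print(st['tool_pos'],st['ee_rot'],st['grip_width'],st['ft_force'])
cv2.imwrite('pics/p5.png',cv2.resize(crop(s,300,235,55,1),(600,600),interpolation=cv2.INTER_CUBIC))
```

```text
[0.48533569 0.04311119 0.01587969] [-1.79996544e+02  3.17085528e-04  9.00372423e+01] 0.7664853554243136 [ 0.38487486  0.88586859 -0.2382305 ]
```

View pics/p5.png

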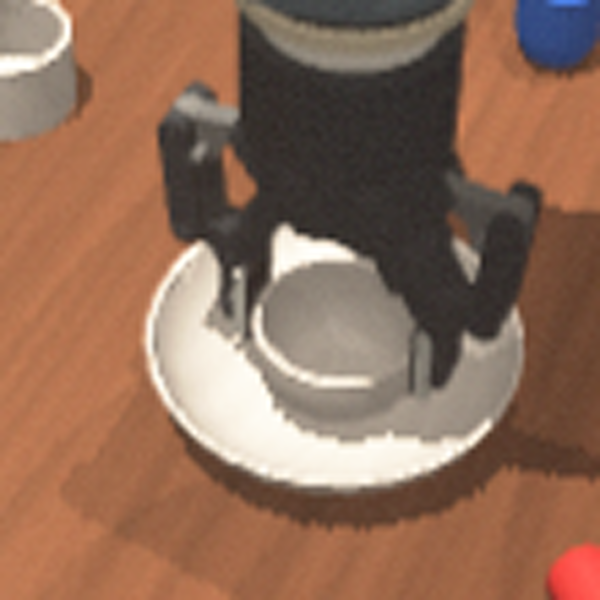

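Fingers clear the woofer wall, with no contact yet and about 1.5 mm left.

Request:
servo_tool([
  {"x":0,"y":0,"z":-0.001,"turn":0,"jaw":0},
  {"x":0,"y":0,"z":-0.0015,"turn":0,"jaw":0},
  {"x":0,"y":0,"z":-0.002,"turn":0,"jaw":0},
  {"x":0,"y":0,"z":-0.0025,"turn":0,"jaw":0},
  {"x":0,"y":0,"z":-0.0025,"turn":0,"jaw":0},
])

```text
time: 8.0
tool_pos: [0.4854, 0.0431, 0.0146]
ee_rot: [180.0, 0.0, 90.0]
ft_force: [-1.6, -1.2, 4.3]
grip_width: 0.767
```

Contact at +5 N, at the expected height. Releasing gently to a partial opening.

Request:
servo_tool([
  {"x":0,"y":0,"z":0,"turn":0,"jaw":-0.5},
  {"x":0,"y":0,"z":0,"turn":0,"jaw":-0.55},
  {"x":0,"y":0,"z":0,"turn":0,"jaw":-0.6},
  {"x":0,"y":0,"z":0,"turn":0,"jaw":-0.68},
  {"x":0,"y":0,"z":0,"turn":0,"jaw":-0.76},
], grip_force=20)

```text
time: 8.62
tool_pos: [0.4854, 0.0431, 0.0144]
ee_rot: [-180.0, 0.0, 90.0]
ft_force: [-0.9, 0.1, 0.1]
grip_width: 0.881
```

Request:
servo_tool([
  {"x":0,"y":0,"z":0,"turn":0,"jaw":-0.8},
  {"x":0,"y":0,"z":0,"turn":0,"jaw":-0.8},
  {"x":0,"y":0,"z":0.01,"turn":0,"jaw":-0.8},
  {"x":0,"y":0,"z":0.03,"turn":0,"jaw":-0.8},
  {"x":0,"y":0,"z":0.06,"turn":0,"jaw":-0.8},
])

```text
time: 9.25
tool_pos: [0.4853, 0.0431, 0.0513]
ee_rot: [-180.0, -0.0, 90.0]
ft_force: [0.6, 0.1, -0.1]
grip_width: 0.892
```

Request:
servo_tool([
  {"x":0,"y":0,"z":0.06,"turn":0,"jaw":-0.8},
  {"x":0,"y":-0.05,"z":0.12,"turn":0,"jaw":-0.8},
  {"x":0,"y":-0.14,"z":0.18,"turn":0,"jaw":-0.6},
  {"x":0,"y":-0.24,"z":0.18,"turn":0,"jaw":-0.4},
  {"x":0,"y":-0.34,"z":0.18,"turn":0,"jaw":-0.4},
])

```text
time: 9.88
tool_pos: [0.4854, -0.1628, 0.1601]
ee_rot: [179.9, 0.1, 90.1]
ft_force: [1.0, 1.0, -0.5]
grip_width: 0.699
```

Run:
```python
from h import *
s=cams.get_image('side');t=cams.get_image('top')
st=bot.get_state();print(st['tool_pos'],st['ee_rot'],st['grip_width'],st['ft_force'])
cv2.imwrite('pics/s6.png',s);cv2.imwrite('pics/t6.png',t)
cv2.imwrite('pics/p6.png',np.hstack([crop(s,306,245,45,1) if 0 else cv2.resize(crop(s,306,240,45,1),(400,400),interpolation=cv2.INTER_CUBIC),cv2.resize(crop(t,265,262,40,1),(400,400),interpolation=cv2.INTER_CUBIC)]))
```

```text
[ 0.48528309 -0.16549758  0.15954559] [1.79892984e+02 9.23232613e-02 8.97783245e+01] 0.7004439836788802 [-0.42334887  0.42102911  0.89314908]
```

View pics/p6.png

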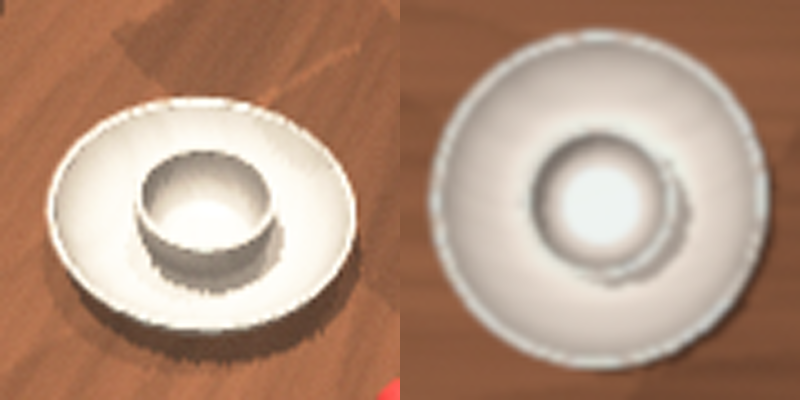

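Mid cover sits level and concentric: its rim centre at about (265,262) matches the woofer centre (265,262). Next, over the tweeter with the jaws narrowed to about 52 mm.

Request:
servo_tool([
  {"x":0.005,"y":-0.08,"z":0,"turn":0,"jaw":-0.25},
  {"x":0.005,"y":-0.16,"z":0,"turn":0,"jaw":-0.2},
  {"x":0.005,"y":-0.172,"z":-0.03,"turn":0,"jaw":-0.2},
  {"x":0.005,"y":-0.172,"z":-0.08,"turn":0,"jaw":-0.2},
  {"x":0.005,"y":-0.172,"z":-0.1,"turn":0,"jaw":-0.2},
])

```text
time: 10.6
tool_pos: [0.4876, -0.2626, 0.0969]
ee_rot: [-179.9, -0.1, 90.1]
ft_force: [0.3, -0.5, 0.2]
grip_width: 0.6
```

Request:
servo_tool([
  {"x":0,"y":0,"z":0,"turn":0,"jaw":-0.2},
  {"x":0,"y":0,"z":0,"turn":0,"jaw":-0.2},
  {"x":0,"y":0,"z":0,"turn":0,"jaw":-0.2},
  {"x":0,"y":0,"z":0,"turn":0,"jaw":-0.2},
  {"x":0,"y":0,"z":0,"turn":0,"jaw":-0.2},
])

```text
time: 11.22
tool_pos: [0.4884, -0.2641, 0.0986]
ee_rot: [180.0, 0.0, 90.0]
ft_force: [-0.2, 0.6, 0.0]
grip_width: 0.601
```

Run:
```python
from h import *
s=cams.get_image('side');t=cams.get_image('top')
st=bot.get_state();print(st['tool_pos'],st['ee_rot'],st['grip_width'],st['ft_force'])
cv2.imwrite('pics/s7.png',s)
cv2.imwrite('pics/p7.png',np.hstack([cv2.resize(crop(s,353,140,35,1),(400,400),interpolation=cv2.INTER_CUBIC),cv2.resize(crop(t,412,264,50,1),(400,400),interpolation=cv2.INTER_CUBIC)]))
x,y,z=st['tool_pos'];h=st['grip_width']*.0425
for dx in(h,-h):
  for dz in(0,.004,.008): print(dx,dz,((w2px('side',[x+dx,y+.011,z+dz])-[318,105])*400/70).round(0), ((w2px('side',[x+dx,y-.011,z+dz])-[318,105])*400/70).round(0))
```

```text
[ 0.48835914 -0.26411972  0.09847124] [1.79995203e+02 4.35403930e-03 9.00346998e+01] 0.5977597869591182 [-0.10098003 -0.06223847 -0.74918293]
0.025404790945762527 0 [149. 198.] [165. 173.]
0.025404790945762527 0.004 [149. 190.] [166. 165.]
0.025404790945762527 0.008 [150. 182.] [167. 158.]
-0.025404790945762527 0 [262. 225.] [277. 199.]
-0.025404790945762527 0.004 [263. 217.] [278. 191.]
-0.025404790945762527 0.008 [264. 209.] [279. 183.]
```

View pics/p7.png

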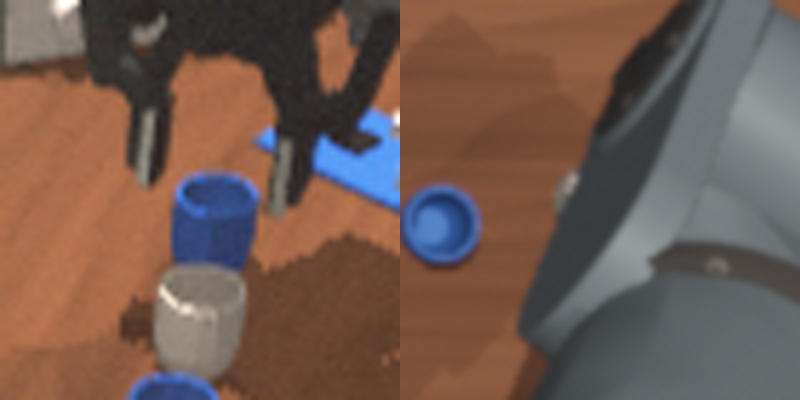

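Run:
```python
from h import *
print(w2px('side',[.4886,-.2722,.046]),'obs 353.3 155.6')
print(w2px('side',[.4507,.2435,.036]),'obs 278.4 327.1')
s=cv2.imread('pics/s7.png')
x,y,z=0.48836,-0.26412,0.0985;h=.0254
I=cv2.resize(crop(s,350,135,20,1),(600,600),interpolation=cv2.INTER_CUBIC)
cv2.imwrite('pics/p8.png',I)
for dx in(h,-h):
  for dz in(0,.003,.006): print(dz,[((w2px('side',[x+dx,y+e,z+dz])-[330,115])*15).round(0) for e in(.011,-.011)])
```

```text
[353.80907573 155.43875933] obs 353.3 155.6
[279.09448276 326.34386012] obs 278.4 327.1
0 [array([210., 369.]), array([253., 305.])]
0.003 [array([212., 354.]), array([255., 289.])]
0.006 [array([213., 338.]), array([257., 274.])]
0 [array([507., 439.]), array([546., 372.])]
0.003 [array([509., 424.]), array([549., 357.])]
0.006 [array([512., 408.]), array([551., 341.])]
```

View pics/p8.png

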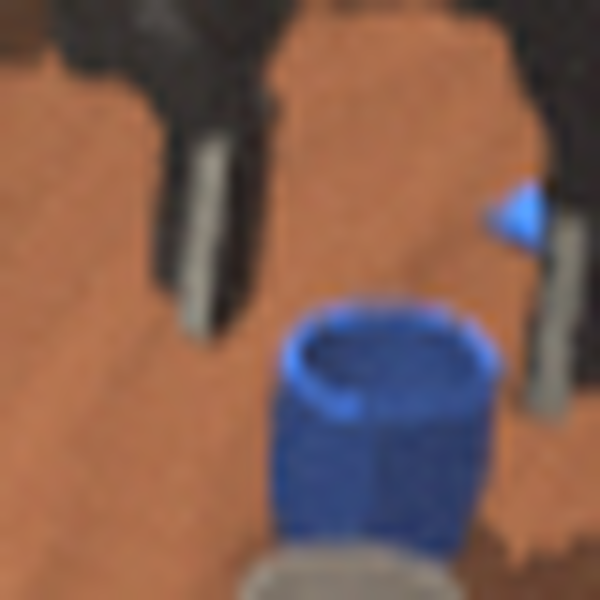

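The tips are about 4–5 mm behind the TCP at this opening, so roughly 2.5 mm at 40 mm. A TCP height of 0.033 puts the tips about 35.5 mm up the tweeter, just above where the mid's rim will be. Descending.

Request:
servo_tool([
  {"x":0,"y":-0.0135,"z":0,"turn":0,"jaw":-0.2},
  {"x":0,"y":-0.0135,"z":-0.03,"turn":0,"jaw":-0.2},
  {"x":0,"y":-0.0135,"z":-0.06,"turn":0,"jaw":-0.2},
  {"x":0,"y":-0.0135,"z":-0.09,"turn":0,"jaw":-0.2},
  {"x":0,"y":-0.0135,"z":-0.109,"turn":0,"jaw":-0.2},
])

```text
time: 11.95
tool_pos: [0.4878, -0.2718, 0.0312]
ee_rot: [-179.9, -0.1, 90.0]
ft_force: [-0.3, 0.5, 0.0]
grip_width: 0.599
```

Request:
servo_tool([
  {"x":0,"y":0,"z":0,"turn":0,"jaw":-0.2},
  {"x":0,"y":0,"z":0,"turn":0,"jaw":-0.1},
  {"x":0,"y":0,"z":0,"turn":0,"jaw":0},
  {"x":0,"y":0,"z":0,"turn":0,"jaw":0.05},
  {"x":0,"y":0,"z":0,"turn":0,"jaw":0.1},
])

```text
time: 12.58
tool_pos: [0.4888, -0.2725, 0.0337]
ee_rot: [179.9, 0.0, 90.0]
ft_force: [0.9, 0.6, 6.0]
grip_width: 0.46
```

Run:
```python
from h import *
s=cams.get_image('side');t=cams.get_image('top')
st=bot.get_state();print(st['tool_pos'],st['ee_rot'],st['grip_width'],st['ft_force'])
cv2.imwrite('pics/p9.png',np.hstack([cv2.resize(crop(s,353,155,30,1),(400,400),interpolation=cv2.INTER_CUBIC),cv2.resize(crop(t,412,264,50,1),(400,400),interpolation=cv2.INTER_CUBIC)]))
```

```text
[ 0.48881441 -0.2724753   0.0336557 ] [1.79932025e+02 4.36285513e-02 9.00362316e+01] 0.45682101810682907 [0.26195346 1.20571    5.69774933]
```

View pics/p9.png

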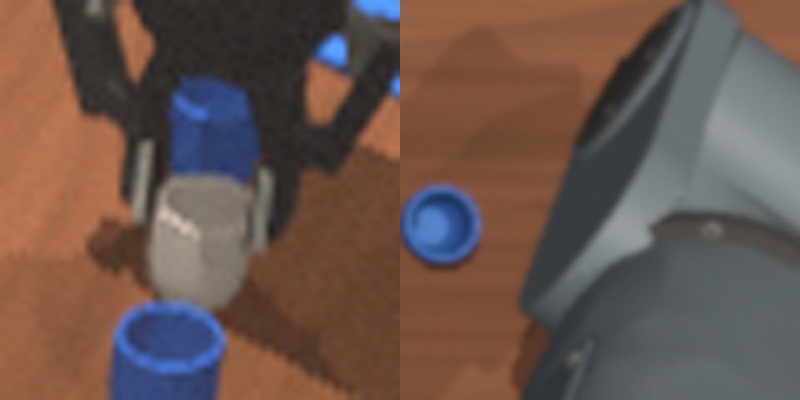

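Run:
```python
from h import *
x,y=.4888,-.2725
for dx in(.02,-.02):
  for z in(.030,.033,.036,.039): print(dx,z,((w2px('side',[x+dx,y+.011,z])-[323,125])*400/60).round(0))
```

```text
0.02 0.03 [143. 239.]
0.02 0.033 [144. 232.]
0.02 0.036 [144. 226.]
0.02 0.039 [145. 220.]
-0.02 0.03 [241. 264.]
-0.02 0.033 [242. 257.]
-0.02 0.036 [243. 251.]
-0.02 0.039 [244. 245.]
```

Request:
servo_tool([
  {"x":0,"y":0,"z":0,"turn":0,"jaw":0.3},
  {"x":0,"y":0,"z":0,"turn":0,"jaw":0.4},
  {"x":0,"y":0,"z":0,"turn":0,"jaw":0.4},
  {"x":0,"y":0,"z":0.02,"turn":0,"jaw":0.4},
  {"x":0,"y":0,"z":0.04,"turn":0,"jaw":0.4},
], grip_force=30)

```text
time: 13.3
tool_pos: [0.4883, -0.2722, 0.0578]
ee_rot: [-180.0, -0.0, 90.0]
ft_force: [0.2, -0.6, 0.3]
grip_width: 0.453
```

Request:
servo_tool([
  {"x":0,"y":0,"z":0.04,"turn":0,"jaw":0.4},
  {"x":0,"y":0,"z":0.08,"turn":0,"jaw":0.4},
  {"x":0,"y":0,"z":0.12,"turn":0,"jaw":0.4},
  {"x":0,"y":0,"z":0.12,"turn":0,"jaw":0.4},
  {"x":0,"y":0,"z":0.12,"turn":0,"jaw":0.4},
])

```text
time: 13.92
tool_pos: [0.488, -0.272, 0.1285]
ee_rot: [-180.0, -0.0, 90.0]
ft_force: [0.1, 0.0, -0.7]
grip_width: 0.455
```

Run:
```python
from h import *
s=cams.get_image('side')
st=bot.get_state();print(st['tool_pos'],st['ee_rot'],st['grip_width'],st['ft_force'])
cv2.imwrite('pics/p10.png',cv2.resize(crop(s,353,125,35,1),(600,600),interpolation=cv2.INTER_CUBIC))
```

```text
[ 0.48788825 -0.27188921  0.12818167] [-1.79934558e+02 -4.37303190e-02  9.00358070e+01] 0.452487661699157 [ 0.23798258  0.61926328 -0.55421902]
```

View pics/p10.png

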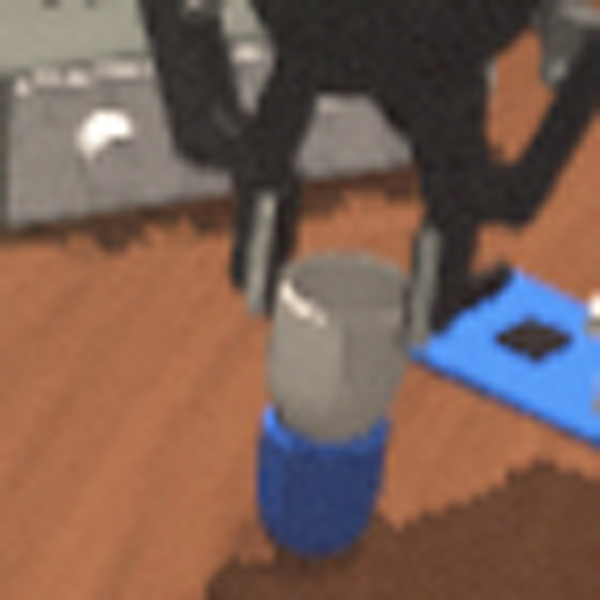

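Tweeter is held level, about 0.6 N. Carrying it over to the nest at this height.

Request:
servo_tool([
  {"x":0,"y":0.06,"z":0,"turn":0,"jaw":0.4},
  {"x":0,"y":0.14,"z":0,"turn":0,"jaw":0.4},
  {"x":-0.002,"y":0.22,"z":0,"turn":0,"jaw":0.4},
  {"x":-0.003,"y":0.3,"z":0,"turn":0,"jaw":0.4},
  {"x":-0.004,"y":0.36,"z":0,"turn":0,"jaw":0.4},
])

```text
time: 14.6
tool_pos: [0.4852, -0.0544, 0.1282]
ee_rot: [-179.9, -0.0, 90.1]
ft_force: [0.6, -0.3, -1.0]
grip_width: 0.451
```

Request:
servo_tool([
  {"x":0,"y":0.06,"z":0,"turn":0,"jaw":0.4},
  {"x":0,"y":0.12,"z":0,"turn":0,"jaw":0.4},
  {"x":0,"y":0.165,"z":0,"turn":0,"jaw":0.4},
  {"x":0,"y":0.165,"z":0,"turn":0,"jaw":0.4},
  {"x":0,"y":0.165,"z":0,"turn":0,"jaw":0.4},
])

```text
time: 15.22
tool_pos: [0.4857, 0.0423, 0.1285]
ee_rot: [-179.9, 0.0, 90.0]
ft_force: [-0.0, 0.0, -0.1]
grip_width: 0.454
```

Run:
```python
from h import *
st=bot.get_state();print(st['tool_pos'],st['ee_rot'],st['grip_width'])
print(px2w('top',265,262,.04))
```

```text
[0.48571673 0.042342   0.12850801] [-1.79946750e+02  8.50521392e-03  9.00453828e+01] 0.45371463989366506
[0.48392737 0.04159077 0.04      ]
```

Request:
servo_tool([
  {"x":-0.001,"y":0.001,"z":-0.03,"turn":0,"jaw":0.4},
  {"x":-0.001,"y":0.001,"z":-0.06,"turn":0,"jaw":0.4},
  {"x":-0.001,"y":0.001,"z":-0.09,"turn":0,"jaw":0.4},
  {"x":-0.001,"y":0.001,"z":-0.115,"turn":0,"jaw":0.4},
  {"x":-0.001,"y":0.001,"z":-0.12,"turn":0,"jaw":0.4},
])

```text
time: 15.85
tool_pos: [0.4849, 0.0429, 0.0561]
ee_rot: [-179.9, 0.0, 90.0]
ft_force: [-0.2, 0.6, -0.2]
grip_width: 0.451
```

Run:
```python
from h import *
s=cams.get_image('side')
st=bot.get_state();print(st['tool_pos'],st['ee_rot'],st['grip_width'],st['ft_force'])
cv2.imwrite('pics/p11.png',cv2.resize(crop(s,306,235,45,1),(600,600),interpolation=cv2.INTER_CUBIC))
```

```text
[0.48509559 0.04302562 0.05639454] [-1.79938287e+02  4.33493976e-04  9.00062038e+01] 0.4533458141515807 [-0.26798211 -0.03896299 -0.78046199]
```

View pics/p11.png

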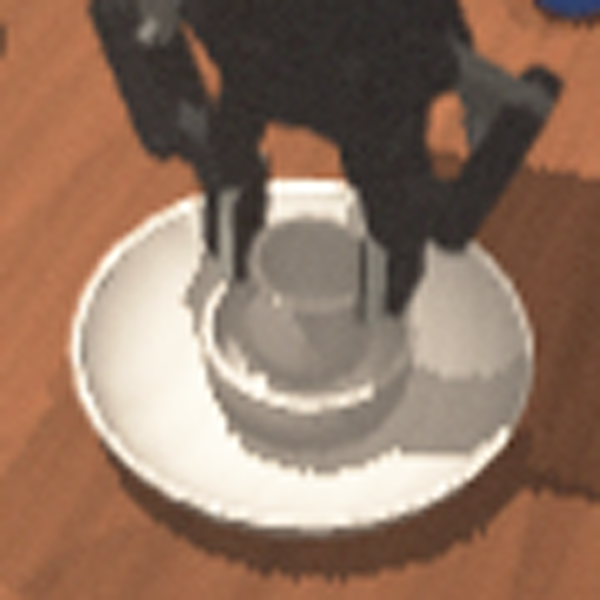

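Tweeter is entering the mid cover centrally (column 308 against the mid rim's 308). Lowering on slowly.

Request:
servo_tool([
  {"x":0,"y":0,"z":-0.006,"turn":0,"jaw":0.4},
  {"x":0,"y":0,"z":-0.012,"turn":0,"jaw":0.4},
  {"x":0,"y":0,"z":-0.016,"turn":0,"jaw":0.4},
  {"x":0,"y":0,"z":-0.019,"turn":0,"jaw":0.4},
  {"x":0,"y":0,"z":-0.02,"turn":0,"jaw":0.4},
])

```text
time: 16.52
tool_pos: [0.4854, 0.0434, 0.0449]
ee_rot: [180.0, 0.0, 90.0]
ft_force: [0.9, -0.2, -0.3]
grip_width: 0.452
```

Request:
servo_tool([
  {"x":0,"y":0,"z":-0.0005,"turn":0,"jaw":0.4},
  {"x":0,"y":0,"z":-0.001,"turn":0,"jaw":0.4},
  {"x":0,"y":0,"z":-0.0015,"turn":0,"jaw":0.4},
  {"x":0,"y":0,"z":-0.002,"turn":0,"jaw":0.4},
  {"x":0,"y":0,"z":-0.002,"turn":0,"jaw":0.4},
])

```text
time: 17.15
tool_pos: [0.4853, 0.0434, 0.0438]
ee_rot: [-180.0, 0.0, 90.0]
ft_force: [-0.2, -0.6, 0.0]
grip_width: 0.453
```

Request:
servo_tool([
  {"x":0,"y":0,"z":-0.001,"turn":0,"jaw":0.4},
  {"x":0,"y":0,"z":-0.0015,"turn":0,"jaw":0.4},
  {"x":0,"y":0,"z":-0.002,"turn":0,"jaw":0.4},
  {"x":0,"y":0,"z":-0.0025,"turn":0,"jaw":0.4},
  {"x":0,"y":0,"z":-0.0025,"turn":0,"jaw":0.4},
])

```text
time: 17.77
tool_pos: [0.4853, 0.0434, 0.0423]
ee_rot: [-180.0, -0.0, 90.0]
ft_force: [0.3, 0.3, -0.2]
grip_width: 0.451
```

Request:
servo_tool([
  {"x":0,"y":0,"z":-0.0005,"turn":0,"jaw":0.4},
  {"x":0,"y":0,"z":-0.001,"turn":0,"jaw":0.4},
  {"x":0,"y":0,"z":-0.0015,"turn":0,"jaw":0.4},
  {"x":0,"y":0,"z":-0.0015,"turn":0,"jaw":0.4},
  {"x":0,"y":0,"z":-0.0015,"turn":0,"jaw":0.4},
])

```text
time: 18.4
tool_pos: [0.4855, 0.0434, 0.0417]
ee_rot: [180.0, -0.0, 90.0]
ft_force: [-0.9, 0.5, 6.0]
grip_width: 0.448
```

Contact at +6 N at exactly the expected height. Releasing and retreating straight up.

Request:
servo_tool([
  {"x":0,"y":0,"z":0,"turn":0,"jaw":0.12},
  {"x":0,"y":0,"z":0,"turn":0,"jaw":0.08},
  {"x":0,"y":0,"z":0,"turn":0,"jaw":0.02},
  {"x":0,"y":0,"z":0,"turn":0,"jaw":-0.06},
  {"x":0,"y":0,"z":0,"turn":0,"jaw":-0.15},
], grip_force=20)

```text
time: 19.02
tool_pos: [0.4853, 0.0434, 0.0413]
ee_rot: [-180.0, 0.0, 90.0]
ft_force: [-0.9, 0.3, -0.8]
grip_width: 0.575
```

Request:
servo_tool([
  {"x":0,"y":0,"z":0,"turn":0,"jaw":-0.25},
  {"x":0,"y":0,"z":0,"turn":0,"jaw":-0.3},
  {"x":0,"y":0,"z":0.01,"turn":0,"jaw":-0.3},
  {"x":0,"y":0,"z":0.04,"turn":0,"jaw":-0.3},
  {"x":0,"y":0,"z":0.08,"turn":0,"jaw":-0.3},
])

```text
time: 19.65
tool_pos: [0.4851, 0.0434, 0.09]
ee_rot: [-180.0, -0.0, 90.0]
ft_force: [0.7, 0.1, 0.7]
grip_width: 0.645
```

Request:
servo_tool([
  {"x":0,"y":0,"z":0.08,"turn":0,"jaw":-0.3},
  {"x":0,"y":-0.06,"z":0.14,"turn":0,"jaw":-0.3},
  {"x":0,"y":-0.14,"z":0.18,"turn":0,"jaw":-0.3},
  {"x":0,"y":-0.22,"z":0.18,"turn":0,"jaw":-0.3},
  {"x":0,"y":-0.3,"z":0.18,"turn":0,"jaw":-0.3},
])

```text
time: 20.27
tool_pos: [0.4852, -0.1381, 0.1983]
ee_rot: [179.9, 0.0, 90.0]
ft_force: [1.0, 0.7, -0.1]
grip_width: 0.65
```

Request:
servo_tool([
  {"x":0,"y":0,"z":0,"turn":0,"jaw":-0.3},
  {"x":0,"y":0,"z":0,"turn":0,"jaw":-0.3},
  {"x":0,"y":0,"z":0,"turn":0,"jaw":-0.3},
  {"x":0,"y":0,"z":0,"turn":0,"jaw":-0.3},
  {"x":0,"y":0,"z":0,"turn":0,"jaw":-0.3},
])

```text
time: 20.9
tool_pos: [0.4854, -0.1361, 0.1974]
ee_rot: [180.0, 0.0, 90.1]
ft_force: [0.0, 0.1, -0.6]
grip_width: 0.654
```

Run:
```python
from h import *
s=cams.get_image('side');t=cams.get_image('top')
st=bot.get_state();print(st['time'],st['tool_pos'],st['grip_width'])
cv2.imwrite('pics/s12.png',s);cv2.imwrite('pics/t12.png',t)
cv2.imwrite('pics/p12.png',np.hstack([cv2.resize(crop(s,306,240,45,1),(400,400),interpolation=cv2.INTER_CUBIC),cv2.resize(crop(t,265,262,40,1),(400,400),interpolation=cv2.INTER_CUBIC)]))
```

```text
21.0 [ 0.48539353 -0.13632614  0.19741231] 0.6481023959334401
```

View pics/p12.png

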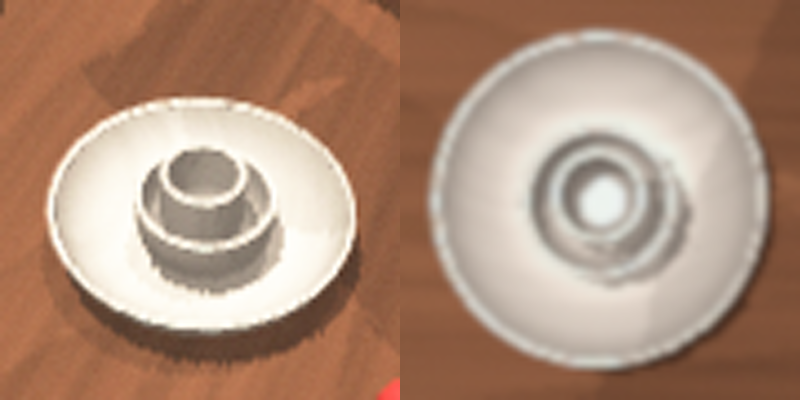

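View pics/t12.png

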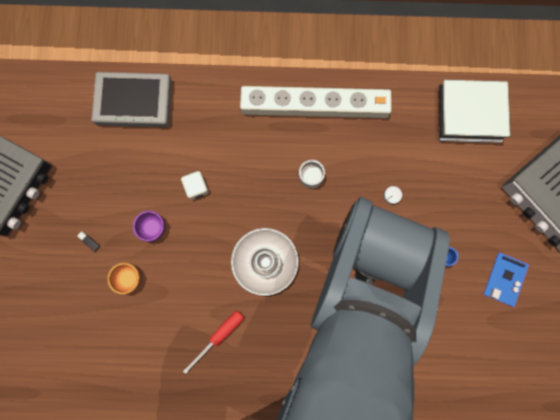

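All three are nested concentrically and level at about (265,262). The tin (312,174), the orange and purple cups, and the one blue cup in view have not moved. The arm is well clear.

```bash
python3 -c "
from plant import bot
print(bot.hand_in())"
```

```text
the job is handed in; nothing more can be done
None
```

The three covers are nested mouth up and I've handed the job in at about 21 s of the 64 s allowed. The middle cover sits in the largest, the smallest sits in the middle one, and the gripper has let go of both.

- **Placement:** I lowered both covers until they touched at the expected heights. The wrist read about 4 N for the middle cover and 6 N for the smallest. I then opened the gripper slowly and backed it straight up.
- **Last pictures:** the top and side views show all three covers concentric and level by eye. The largest cover, the tin, the orange and purple cups and one blue cup are where they were, and the robot is well clear.
- **Not checked:** in the last top view the arm hid the other blue cup, at about (372,270). It was still in place in an earlier view, and the arm kept well clear of it after that.
- **Disagreement:** the two cameras differed by about 2–3 mm, mostly in y, which is roughly the stated calibration error. I used values in between, and both grasps came out as expected.

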